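# Level the leaning tool chest and open its lid

### The job

The potters' plywood tool chest leans towards the robot: first take the tapered wooden wedge (not the flat batten of the same wood) and push it, thin end first, under the middle of the chest's front edge until it is fully home and the chest sits level. Then lift the lid by its overhanging front lip, smoothly and without flinging it, until it rests open on its stop and stays there by itself. Leave the mugs, plant, tape and everything else on the table where they are.

Things in the scene. Friction and masses are not known exactly. Their poses are not given: they have to be found in the camera images.
- chest (a joint): Lean of the chest about a pivot bar along its rear lower edge (rad). 0: level. -0.10: leaning forward (towards its front side, where the robot is) as it starts, resting on two low pads under its front corners. It can be raised past level by at most 0.03. The chest (about 1 kg; its front edge lifts with about 6 N) cannot slide; pushing the wedge under it takes 10 to 15 N.
- chest_front (a point): Middle of the lower front edge of the chest's plywood box, moving with it; x points from the front to the back of the chest, y along the front edge (left as seen by the robot), z up its front wall. The box is 140 mm deep (x), 220 mm wide, 85 mm high, with a plain front wall. Level, this edge is 24 mm above the table; leaning, 10 mm. Nothing but the two pads (22 mm wide, 95 mm left and right of the middle) is under the front part.
- lid (a joint): Opening angle of the lid against the chest (rad): 0 closed, 1.60 resting on its stop, a little past upright. Hinged along the top rear edge, almost free of friction, weight 0.28 kg: it falls shut if let go below about 1.5, and rests on the stop by itself beyond that if the chest is level.
- lid_hinge (a point): Middle of the lid's hinge axis, on the top rear edge of the chest, 85 mm above the box's underside. The axis runs along y; the lid's own x points from its front lip to the hinge. Moves with the chest.
- lid_edge (a point): Middle of the lower front corner of the lid, 164 mm from the hinge axis; same axes as lid_hinge. The lid is a plain plywood board 164 x 230 x 10 mm that overhangs the front wall by 24 mm along its whole width: this lip is what a finger can hook from below. No knob or latch.
- wedge_grip (a point): Centre of the wedge's block-shaped heel (65 mm long, 44 mm wide, 40 mm high), 20 mm above the underside. x points to the thin end. Wooden wedge, 150 mm long, 44 mm wide, about 140 g: in front of the heel comes a flat step 10 mm long and 24 mm high, then a straight taper 75 mm long down to a 4 mm thick nose. The heel's front face, 32.5 mm ahead of this point, meets the chest's front wall when the wedge is home. Starts flat on the table in front of the chest, left or right.
- wedge_nose (a point): Middle of the lower edge of the wedge's thin end, 117.5 mm ahead of wedge_grip and 20 mm lower.
- batten_mid (a point): Centre of a flat batten of the same wood, 150 x 44 x 24 mm, the same thickness all along, on the other side in front of the chest from the wedge. To be left alone.
- mug_mid (a point): Centre of a speckled mug, 82 mm across, 92 mm high, with a handle, beside the chest. To be left alone.
- beaker_mid (a point): Centre of a speckled handleless beaker, 72 mm across, 80 mm high. To be left alone.
- bowl_mid (a point): Centre of a terracotta bowl, 120 mm across, 55 mm high. To be left alone.
- plant_mid (a point): Centre of a terracotta flowerpot, 84 mm across, 75 mm high, its plant reaching about 120 mm, beside the chest. To be left alone.
- tape_mid (a point): Centre of a roll of packing tape lying flat, 110 mm across, 48 mm high. To be left alone.
Mind the look-alikes: they are no part of the job. Leave any turquoise look-alike of the part that bears wedge_grip alone.

How it is judged:
By the outcome, as a careful person would: the job done as asked, in the order asked, and still so for the second after the job is handed in, with the robot touching nothing.
It also fails if it takes over 64 s, if anything falls off the work surface, if the arm or the gripper's body presses on something with over 40 N, if the wrist force passes 120 N, or if a joint passes its speed limit or range.

### The arm

A 7-joint arm with a two-finger parallel gripper is mounted at the origin on the work surface. World frame = base frame: x ahead of the robot, y to its left, z up, the work surface at z = 0. Lengths are in mm, angles in rad, forces in N, time in s.
With the tool pointing down it reaches from about 400 to 875 mm from the base axis. Payload 4.4 kg.
Tool frame: the origin (TCP) lies at the very end of the fingers, on their centre line; the grasp point (between the pads) lies 19 mm behind it; z points along the fingers, y is the line along which they close (so a half turn about z gives the same grasp; the last joint's range is limited). The gripper opens to 85 mm and grips with 20 to 120 N. Pads are 22 mm wide; open, the fingers measure 114 mm over their backs; the gripper's body (76 mm by 85 mm) begins 54 mm behind the grasp point. The pads swing forward as they close: fully open they stand 13 mm farther back than shut.
Start: joints at [-1.303, 0.628, 0.038, 1.517, -0.027, 0.996, -0.02], TCP at [212.94, 614.145, 231.313] pointing down, gripper open.
Joint ranges: [-3.06, 3.06], [-0.37, 2.12], [-1.25, 1.32], [0.18, 2.47], [-1.1, 4.24], [0.23, 1.98], [-2.94, 2.94]. Speed limits (rad/s): [2.57, 2.57, 3.14, 3.14, 3.14, 3.14, 3.14].

### API

Orientations are given as [roll, pitch, yaw] about the fixed x, y, z axes, in that order (R = Rz(yaw) Ry(pitch) Rx(roll)).
In Python, from cell import read_state, get_image, camera_info, finish_job gives the robot as it stands.
- The arm moves only by the tool play_rows, never from a script. Its argument "deltas" is one flat list of numbers, 7 for each row, row after row: the shift along the tool's x, y, z in mm, then the turn, a rotation vector about the tool's x, y, z in rad, then the opening, from 0 (shut) to 1 (fully open). In form: [dx, dy, dz, ax, ay, az, grip, dx, dy, dz, ax, ay, az, grip, ...]. A call has 1 to 10 rows; each row is the pose to reach, as a shift and turn from the pose commanded when the call began, along the tool's axes at that moment; what a row does not reach only later rows make up. A row lasts 1/8 s, in which the tool goes at most 62.5 mm and 10.7 degrees, less where a joint would pass 70% of its speed; a pose out of reach is approached as far as the arm can. A call with a gripper value outside its range is refused whole. The fingers move at their own pace and stop on an object; the grip force is fixed at half the most. Time passes only in rows, so rows that repeat a pose let the fingers close. It gives the time, the measured TCP pose, the force, the opening and the grip force at its end, in the units of the state.
- read_state(): the state, without advancing time (a new reading comes with each control period).
- get_image(name): name is "side" or "top"; returns the picture (480x640x3 uint8, red, green, blue); there is no depth.
- camera_info(name): a dict with "fx", "fy", "cx", "cy" (pixels), "distortion" ([k1, k2, p1, p2, k3] as OpenCV has them; the pictures are not rectified), "T" (4x4, takes a point from camera to world coordinates). Camera axes: x right, y down, z forward; pixel columns grow to the right and rows downward; lengths in mm; the calibration is good to about 2 mm. A picture is of the moment at which its call begins. camera_info takes no time and is no camera call.
- finish_job(): hands the job in; it is judged then, once.
The state is a dict: "clock": time; "qpos": joint angles; "qd": joint speeds; "tau": joint torques, N m; "eef_pos": TCP position; "tool_rot": TCP orientation; "force": force on the tool from outside, world axes, zero at the start; "torque": the same for the moment, N m; "width": finger opening in mm; "gripper_force": force on a finger pad.
Only numpy, scipy, OpenCV 4.12 (cv2) and the standard library are available. Lean on these libraries where they do the work, as an engineer would, in place of code of your own. Each camera call takes 0.05 s, during which the arm holds its last target. There are 200 camera calls.

## Working session

There is one attempt and no reset: what is moved stays moved. The work goes in short steps, Python scripts to look and compute and a tool call to move; the robot and the scene stay as the last step left them, time stands still between calls to the robot, and variables do not carry over. Pictures are saved under pics/ and viewed, at most 10 in all, crops included, and the job is handed in when it is done.

Besides the shell and the picture viewer there is one more tool, called after "Emit:" by a JSON object that holds its "name" and its "arguments", one argument or row to a line. play_rows: Moves the arm, as the interface text tells. Its arguments: {"type":"object","properties":{"deltas":{"type":"array"}},"required":["deltas"]}

```bash
mkdir -p pics; ls; python3 - <<'E'
from cell import *
import cv2,numpy as np
print(read_state())
for n in("side","top"):
    cv2.imwrite(f"pics/{n}0.png",get_image(n)[:,:,::-1]); c=camera_info(n); print(n,{k:np.round(v,3).tolist() for k,v in c.items()})
E
```

```text
pics
{'clock': 0.0, 'qpos': array([-1.30280345,  0.62934144,  0.03844053,  1.51835001, -0.02699728,
        0.99629387, -0.01998316]), 'qd': array([ 0.00149018, -0.00016524,  0.00022816, -0.00015175, -0.00155019,
        0.00073866, -0.00096761]), 'tau': array([ 5.10313130e-04, -5.63405371e+01,  1.22578740e+00, -1.93442613e+01,
        1.08715301e-02,  1.08455174e-02, -7.78514448e-06]), 'eef_pos': array([212.72999656, 613.55443317, 230.39784883]), 'tool_rot': array([-3.13971812e+00,  2.55482715e-05,  2.80781968e+00]), 'force': array([-0.79838354,  0.19531918, -0.9839889 ]), 'torque': array([ 0.01393497,  0.03163987, -0.05776931]), 'gripper_force': 0.0, 'width': 85.42155160885486}
side {'fx': 518.781, 'fy': 518.781, 'cx': 326.761, 'cy': 235.556, 'distortion': [-0.054, 0.0, 0.0, 0.0, 0.0], 'T': [[0.989, -0.097, 0.114, 447.755], [-0.15, -0.627, 0.764, -936.431], [-0.002, -0.773, -0.634, 900.651], [0.0, 0.0, 0.0, 1.0]]}
top {'fx': 453.766, 'fy': 453.766, 'cx': 322.803, 'cy': 235.872, 'distortion': [-0.008, 0.0, 0.0, 0.0, 0.0], 'T': [[0.01, -0.99, 0.141, 379.568], [-1.0, -0.01, 0.001, 64.642], [0.001, -0.141, -0.99, 1283.813], [0.0, 0.0, 0.0, 1.0]]}
```

View pics/side0.png

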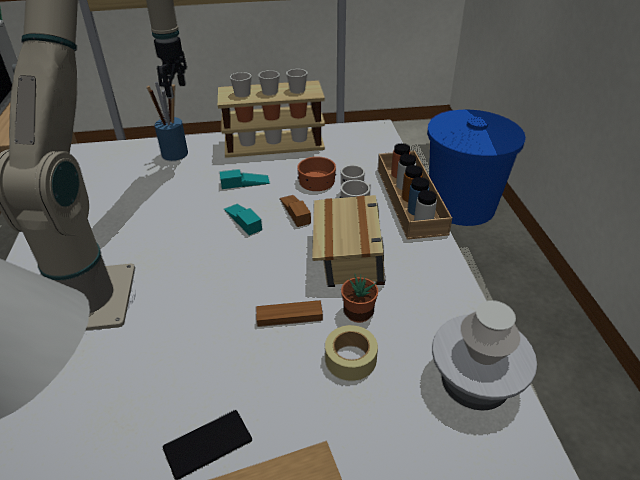

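View pics/top0.png

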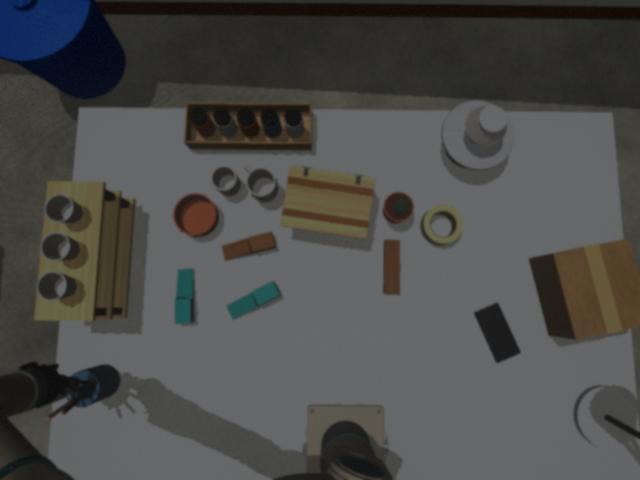

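The wooden candidates are the piece at top (250,246) / side (297,208) and the bar at top (392,267) / side (289,313). Only the first shows a step and a taper, so I take it as the wedge. The bar has one thickness all along, so it's the batten. The turquoise ones at top (185,296) and (254,300) are look-alikes. One crop should confirm this.

```bash
python3 - <<'E'
import cv2,numpy as np
s=cv2.imread("pics/side0.png");t=cv2.imread("pics/top0.png")
a=cv2.resize(s[180:300,220:400],None,fx=4.4,fy=4.4,interpolation=cv2.INTER_CUBIC)[:528,:792]
b=cv2.resize(t[150:280,210:410],(400,260),interpolation=cv2.INTER_CUBIC)
a=cv2.resize(a,(480,320));c=np.zeros((590,792,3),np.uint8)
a=cv2.resize(s[185:290,270:400],(400,323),interpolation=cv2.INTER_CUBIC)
w=cv2.resize(t[225:265,215:285],(390,223),interpolation=cv2.INTER_CUBIC)
w2=cv2.resize(s[185:235,265:325],(390,325),interpolation=cv2.INTER_CUBIC)
c[:323,:400]=a;c[:325,402:792]=w2;c[326:586,:400]=b;c[326:549,402:792]=w
c=cv2.convertScaleAbs(c,alpha=1.6)
cv2.imwrite("pics/crop1.png",c)
# brown segmentation
for n,im,r in(("side",s,(270,325,185,232)),("top",t,(215,285,225,265)),("sideb",s,(250,330,290,330)),("topb",t,(375,410,230,300))):
    h=cv2.cvtColor(im,cv2.COLOR_BGR2HSV);m=cv2.inRange(h,(0,110,30),(18,255,255))
    k=np.zeros_like(m);k[r[2]:r[3],r[0]:r[1]]=m[r[2]:r[3],r[0]:r[1]]
    q=max(cv2.findContours(k,0,1)[0],key=cv2.contourArea)
    print(n,cv2.contourArea(q),cv2.minAreaRect(q),cv2.approxPolyDP(q,2,True)[:,0].tolist())
E
```

```text
side 505.5 ((296.8820495605469, 209.01124572753906), (36.56992721557617, 18.4439640045166), 57.9946174621582) [[280, 198], [297, 226], [310, 222], [309, 211], [302, 201], [292, 195]]
top 624.5 ((248.22921752929688, 245.46194458007812), (14.472190856933594, 50.2740364074707), 75.3791275024414) [[270, 233], [224, 246], [226, 258], [273, 246]]
sideb 1206.5 ((288.7213134765625, 312.9344177246094), (19.917863845825195, 65.36680603027344), 84.80557250976562) [[320, 301], [257, 306], [257, 323], [265, 325], [320, 320]]
topb 650.5 ((391.5, 266.5), (51.0, 13.0), 90.0) [[386, 241], [385, 291], [396, 292], [398, 242]]
```

View pics/crop1.png

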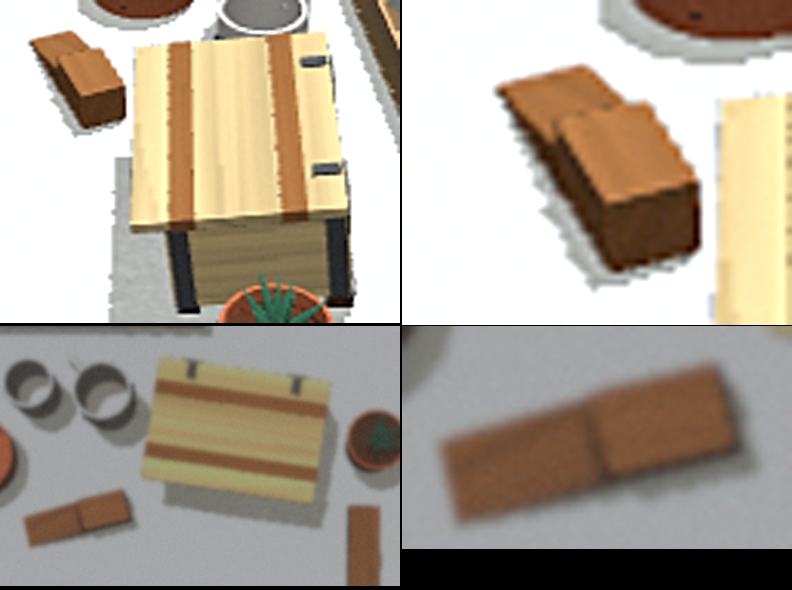

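The crop confirms it: the wedge's heel is on the right, at top (262,242), its step at (249,245), and its thin nose on the left at (224,252). Next I triangulate the wedge and lid corners.

```bash
cat >h.py <<'E'
from cell import *
import cv2,numpy as np
def ray(n,p):
    c=camera_info(n);K=np.array([[c["fx"],0,c["cx"]],[0,c["fy"],c["cy"]],[0,0,1]])
    u=cv2.undistortPoints(np.array([[p]],float),K,np.array(c["distortion"]))[0,0]
    T=np.array(c["T"]);d=T[:3,:3]@[u[0],u[1],1];return T[:3,3],d/np.linalg.norm(d)
def plane(n,p,z):
    o,d=ray(n,p);return o+d*(z-o[2])/d[2]
def tri(pt,ps):
    A=0;b=0
    for o,d in(ray("top",pt),ray("side",ps)):
        P=np.eye(3)-np.outer(d,d);A=A+P;b=b+P@o
        
    x=np.linalg.solve(A,b)
    o,d=ray("top",pt);return x,2*np.linalg.norm((np.eye(3)-np.outer(d,d))@(x-o))
E
python3 - <<'E'
from h import *
np.set_printoptions(precision=1,suppress=True)
for k,a,b,z in(("heel+",(271.5,232),(310.4,212.7),40),("heel-",(275.3,247.2),(296.2,215.8),40),("step+",(247.5,236.8),(303.2,200.8),40),("step-",(251.4,253),(288.5,202.7),40),("nose+",(222.2,245.5),(292.8,195.2),4),("nose-",(225.4,260),(279.8,198.8),4)):
    print(k,*tri(a,b),plane("top",a,z),plane("side",b,z))
t=cv2.imread("pics/top0.png");h=cv2.cvtColor(t,cv2.COLOR_BGR2HSV)
m=cv2.inRange(h,(5,60,90),(35,255,255));k=np.zeros_like(m);k[160:245,276:380]=m[160:245,276:380]
k=cv2.morphologyEx(k,cv2.MORPH_CLOSE,np.ones((5,5)))
q=max(cv2.findContours(k,0,1)[0],key=cv2.contourArea);tc=cv2.approxPolyDP(q,5,True)[:,0];print(tc.tolist())
s=cv2.imread("pics/side0.png");h=cv2.cvtColor(s,cv2.COLOR_BGR2HSV)
m=cv2.inRange(h,(5,60,120),(35,255,255));k=np.zeros_like(m);k[185:265,308:386]=m[185:265,308:386]
k=cv2.morphologyEx(k,cv2.MORPH_CLOSE,np.ones((5,5)))
q=max(cv2.findContours(k,0,1)[0],key=cv2.contourArea);print(cv2.approxPolyDP(q,4,True)[:,0].tolist())
for k,a,b in(("RL",(289,168),(376,196)),("RR",(376,177),(383,252)),("FL",(281.5,226),(313.3,200)),("FR",(367.5,237.5),(313,256))):
    print(k,*tri(a,b))
E
```

```text
heel+ [569.7 208.1  37.7] 6.765298350690093 [565.9 207.8  40. ] [572.8 205.8  40. ]
heel- [528.  196.3  40.5] 8.817887046957063 [523.6 196.2  40. ] [532.5 197.7  40. ]
step+ [556.8 275.4  32. ] 7.640008086849775 [551.8 273.9  40. ] [559.6 265.   40. ]
step- [512.1 261.9  39.6] 10.384599209334757 [506.9 261.6  40. ] [517.3 262.2  40. ]
nose+ [534.1 351.7   1.7] 5.443045771485445 [531.1 351.    4. ] [536.6 348.9   4. ]
nose- [493.4 341.2   0.1] 6.33714990084151 [489.9 340.3   4. ] [496.4 336.2   4. ]
[[287, 184], [284, 207], [368, 219], [370, 196]]
[[375, 196], [364, 196], [368, 252], [361, 251], [357, 199], [330, 198], [332, 255], [324, 254], [324, 200], [314, 201], [312, 256], [382, 252]]
RL [736.1 157.3 109.9] 14.164669846349643
RR [705.2 -73.6 119.3] 2.5787491556797995
FL [575.3 174.6 104. ] 5.393383991267994
FR [545.8 -51.4 109.1] 4.193028627788188
```

```bash
cat >>h.py <<'E'
from scipy.spatial.transform import Rotation as Ro
def toolR(yaw,tilt=0):
    "pointing down, tool x along yaw (deg); tilt>0 leans the body back so the fingers point towards +x of yaw"
    return Ro.from_euler("z",yaw,degrees=True)*Ro.from_euler("y",-tilt,degrees=True)*Ro.from_euler("x",180,degrees=True)
def delta(pos,R):
    s=read_state();C=Ro.from_euler("xyz",s["tool_rot"])
    d=C.inv().apply(np.array(pos)-s["eef_pos"]);w=(C.inv()*R).as_rotvec()
    print(np.round(d,1).tolist(),np.round(w,4).tolist(),"rows>=",np.ceil(max(np.linalg.norm(d)/62.5,np.degrees(np.linalg.norm(w))/10.7)))
E
python3 - <<'E'
from h import *
print(toolR(0,40).apply([0,0,1]))
delta((541,235,160),toolR(104))
E
```

```text
[ 6.42787610e-01 -1.22464680e-16 -7.66044443e-01]
[-434.2, -250.0, 70.9] [-0.0016, 0.0009, 0.9926] rows>= 9.0
```

Emit:
{"name": "play_rows", "arguments": {
  "deltas": [-217,-125,0,0,0,0.5,1,-434,-250,20,0,0,0.99,1,-434,-250,71,0,0,0.99,1,-434,-250,71,0,0,0.99,1,-434,-250,71,0,0,0.99,1,-434,-250,71,0,0,0.99,1,-434,-250,71,0,0,0.99,1,-434,-250,71,0,0,0.99,1,-434,-250,71,0,0,0.99,1,-434,-250,71,0,0,0.99,1]
}}

```text
clock: 1.35
eef_pos: [540.8, 235.5, 159.8]
tool_rot: [-3.14, -0.0, 1.816]
force: [-0.6, 1.0, -0.4]
width: 85.4
gripper_force: 0.0
```

Emit:
{"name": "play_rows", "arguments": {
  "deltas": [0,0,50,0,0,0,1,0,0,100,0,0,0,1,0,0,135,0,0,0,1,0,0,151,0,0,0,1,0,0,151,0,0,0,1,0,0,151,0,0,0,0,0,0,151,0,0,0,0,0,0,151,0,0,0,0,0,0,151,0,0,0,0,0,0,151,0,0,0,0]
}}

```text
clock: 2.6
eef_pos: [542.2, 236.3, 10.9]
tool_rot: [3.139, -0.001, 1.818]
force: [0.1, 0.4, 6.8]
width: 42.9
gripper_force: 61.9
```

Emit:
{"name": "play_rows", "arguments": {
  "deltas": [0,0,0,0,0,0,0,0,0,0,0,0,0,0,0,0,-30,0,0,0,0,0,0,-60,0,0,0,0,0,0,-60,0,0,0,0]
}}

```text
clock: 3.22
eef_pos: [542.9, 236.4, 71.7]
tool_rot: [3.137, -0.001, 1.818]
force: [0.5, -0.1, -1.4]
width: 43.3
gripper_force: 61.5
```

```bash
python3 - <<'E'
from h import *
s=read_state();print(s["eef_pos"],s["width"],s["gripper_force"],s["qpos"])
a=get_image("side")[130:280,230:400,::-1];b=get_image("top")[150:280,200:400,::-1]
c=np.vstack([cv2.resize(a,(600,529))[:330],cv2.resize(b[20:108],(600,264))])
cv2.imwrite("pics/p1.png",cv2.convertScaleAbs(c,alpha=1.4))
u=np.array([.991,-.131,0]);
E
```

```text
[542.85159913 236.40859206  71.74890941] 43.333077388779515 61.47615194320679 [-0.59315389  0.76814296  0.21629669  1.81994273 -0.27651222  0.57767991
  0.04311306]
```

View pics/p1.png

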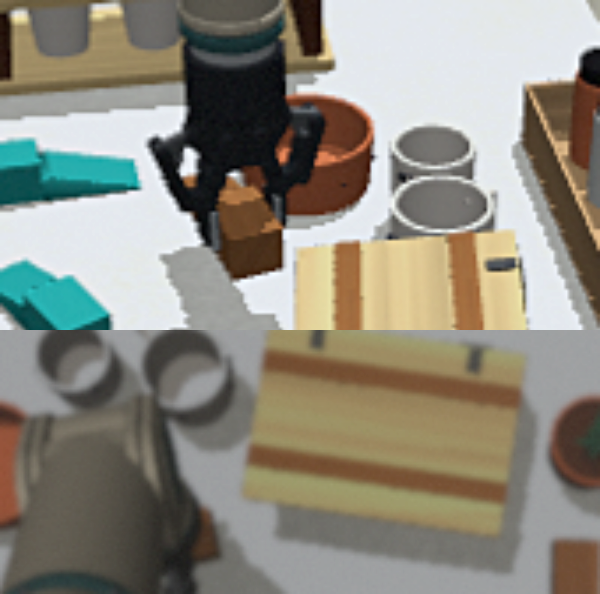

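The wedge is held (side picture: in the fingers at (240,225), clear of the table, with the chest and mugs untouched). Next I turn it in front of the chest.

```bash
python3 - <<'E'
from h import *
delta((430.5,78.6,75),toolR(-7.5))
E
```

```text
[-125.4, -145.3, -5.7] [-0.0003, -0.0, 1.9487] rows>= 11.0
```

Emit:
{"name": "play_rows", "arguments": {
  "deltas": [-30,-55,-4,0,0,0.0,0,-70,-100,-4,0,0,0.18,0,-125,-145,-4,0,0,0.36,0,-125,-145,-4,0,0,0.54,0,-125,-145,-4,0,0,0.72,0,-125,-145,-4,0,0,0.9,0,-125,-145,-4,0,0,1.08,0,-125,-145,-4,0,0,1.26,0,-125,-145,-4,0,0,1.44,0,-125,-145,-4,0,0,1.62,0]
}}

```text
clock: 4.58
eef_pos: [430.2, 78.9, 72.4]
tool_rot: [3.141, 0.002, 0.192]
force: [0.1, -0.7, -1.7]
width: 43.1
gripper_force: 61.4
```

Emit:
{"name": "play_rows", "arguments": {
  "deltas": [0,0,0,0,0,0.17,0,0,0,0,0,0,0.329,0,0,0,0,0,0,0.329,0,0,0,0,0,0,0.329,0]
}}

```text
clock: 5.08
eef_pos: [430.6, 79.0, 72.8]
tool_rot: [3.141, 0.001, -0.128]
force: [-0.8, 0.6, -1.9]
width: 42.8
gripper_force: 61.5
```

```bash
python3 - <<'E'
from h import *
s=read_state();print(s["eef_pos"],s["tool_rot"],s["qpos"])
delta((430.5,78.6,15),toolR(-7.5))
delta((485,71.4,12),toolR(-7.5))
b=get_image("top")[:,:,::-1];a=get_image("side")[:,:,::-1]
cv2.imwrite("pics/p2.png",cv2.convertScaleAbs(np.hstack([cv2.resize(a[160:330,220:400],(400,378)),cv2.resize(b[150:320,240:420],(400,378))]),alpha=1.4))
E
```

```text
[430.59598052  79.00471841  72.82173951] [ 3.14095110e+00  1.08236792e-03 -1.28490517e-01] [-0.64504791  0.7187672   0.60445835  2.23526395 -0.96392248  0.47261915
 -0.95592878]
[0.0, 0.4, 57.8] [0.0006, 0.0011, 0.0024] rows>= 1.0
[55.0, 0.5, 60.8] [0.0006, 0.0011, 0.0024] rows>= 2.0
```

View pics/p2.png

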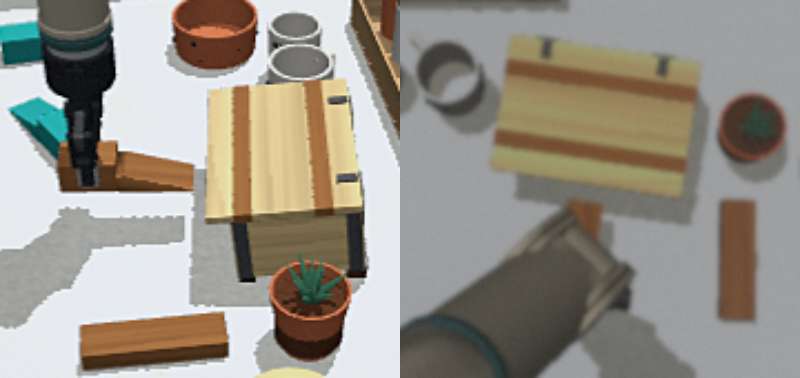

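Emit:
{"name": "play_rows", "arguments": {
  "deltas": [0,0,30,0,0,0,0,0,0,52,0,0,0,0,0,0,60,0,0,0,0,14,0,60,0,0,0,0,28,0,60,0,0,0,0,42,0,60,0,0,0,0,55,0,60,0,0,0,0,55,0,60,0,0,0,0]
}}

```text
clock: 6.18
eef_pos: [486.8, 71.7, 13.3]
tool_rot: [3.141, -0.002, -0.131]
force: [0.0, -0.8, -0.9]
width: 43.0
gripper_force: 61.7
```

Emit:
{"name": "play_rows", "arguments": {
  "deltas": [0,0,2,0,0,0,0,6,0,2,0,0,0,0,12,0,2,0,0,0,0,18,0,2,0,0,0,0,22,0,2,0,0,0,0,22,0,2,0,0,0,0]
}}

```text
clock: 6.92
eef_pos: [502.4, 69.8, 10.9]
tool_rot: [-3.14, 0.009, -0.131]
force: [-10.8, 1.3, 7.8]
width: 43.0
gripper_force: 62.8
```

```bash
python3 - <<'E'
from h import *
delta((504.7,69.5,14),toolR(-7.5,40))
delta((504.7,69.5,14),toolR(-7.5,20))
E
```

```text
[2.3, 0.0, -3.1] [-0.0014, 0.7075, -0.0005] rows>= 4.0
[2.3, 0.0, -3.1] [-0.0014, 0.3584, -0.0003] rows>= 2.0
```

Emit:
{"name": "play_rows", "arguments": {
  "deltas": [0,0,0,0,0,0,1,0,0,0,0,0,0,1,0,0,0,0,0,0,1,0,0,0,0,0,0,1]
}}

```text
clock: 7.42
eef_pos: [507.7, 69.0, 11.3]
tool_rot: [-3.142, -0.0, -0.131]
force: [-0.3, 0.9, 0.2]
width: 84.9
gripper_force: 0.0
```

Emit:
{"name": "play_rows", "arguments": {
  "deltas": [-2,0,-8,0,0.17,0,1,-3,0,-8,0,0.34,0,1,-4,0,-6,0,0.52,0,1,-5,0,-3,0,0.7,0,1,-5,0,-3,0,0.7,0,1,-5,0,-3,0,0.7,0,1,-5,0,-3,0,0.7,0,1]
}}

```text
clock: 8.3
eef_pos: [573.2, 154.2, 165.0]
tool_rot: [3.02, -0.506, -0.141]
force: [0.7, 0.0, -1.2]
width: 85.1
gripper_force: 0.0
```

```bash
python3 - <<'E'
from h import *
s=read_state();print(s["eef_pos"],s["tool_rot"],s["qpos"])
b=get_image("top")[:,:,::-1];a=get_image("side")[:,:,::-1]
cv2.imwrite("pics/p3.png",cv2.convertScaleAbs(np.hstack([cv2.resize(a[130:300,220:400],(400,378)),cv2.resize(b[150:320,240:420],(400,378))]),alpha=1.4))
E
```

```text
[573.18421902 154.18128543 164.99794472] [ 3.02022008 -0.50609954 -0.14129749] [-1.13580113  0.76527219  0.93893804  2.13613343 -1.09929717  0.23356288
 -1.16645146]
```

View pics/p3.png

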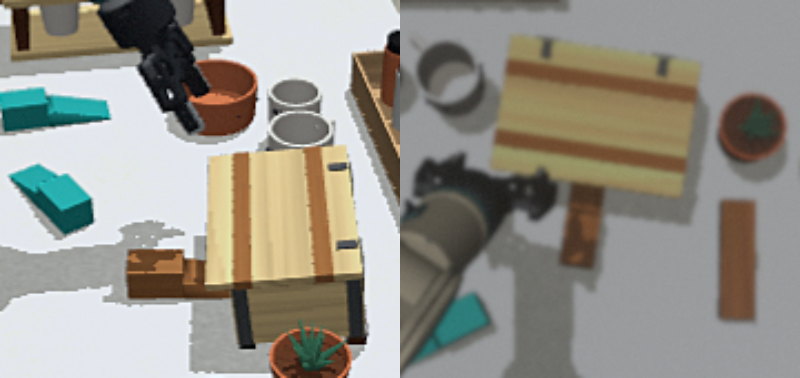

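The tilt wasn't reachable: the wrist hit its joint limits and the arm swung aside, without touching anything. The wedge sits nosed under the lid's middle at top (322,243). I'll fit a kinematic model from the logged poses so I can choose reachable ones.

```bash
cat >kin.py <<'E'
import numpy as np, itertools
from scipy.optimize import least_squares
from scipy.spatial.transform import Rotation as Ro
from cell import read_state
S=[([-1.30280345,.62934144,.03844053,1.51835001,-.02699728,.99629387,-.01998316],[212.73,613.55,230.40],[-3.13971812,2.55e-5,2.80781968]),
([-.59315389,.76814296,.21629669,1.81994273,-.27651222,.57767991,.04311306],[542.85,236.41,71.75],[3.137,-.001,1.818]),
([-.64504791,.7187672,.60445835,2.23526395,-.96392248,.47261915,-.95592878],[430.596,79.005,72.82],[3.14095,.00108,-.12849]),
([-1.13580113,.76527219,.93893804,2.13613343,-1.09929717,.23356288,-1.16645146],[573.184,154.181,164.998],[3.02022,-.5061,-.1413])]
ax="zyzyzyz"
def frames(q,sg,a,b):
    R=Ro.from_euler("z",a);out=[]
    for i in range(7):
        out.append(R);R=R*Ro.from_euler(ax[i],sg[i]*q[i]+(b if i==6 else 0))
    return out+[R]
def fk(q,m):
    F=frames(q,m["sg"],m["a"],m["b"]);H=m["L"]
    e=np.array([0,0,1.])
    # links: base H, upper (after q3), forearm (after q5), tool(after q7); elbow/wrist offsets x,y
    return (A(F)@m["L"]),F[-1]
def A(F):
    c=lambda R,v:R.apply(v)
    X,Y,Z=np.eye(3)
    return np.stack([np.array([0,0,1.]),c(F[3],Z),c(F[5],Z),c(F[7],Z),c(F[2],Y),c(F[4],Y),c(F[6],Y)],1)
def fit():
    best=None
    for s in itertools.product([1,-1],repeat=5):
        sg=[s[0],s[4],s[1],s[4],s[2],s[4],s[3]]
        for a0 in (0,1.57,3.14,-1.57):
            r=least_squares(lambda p:np.concatenate([(Ro.from_euler("xyz",o).inv()*frames(q,sg,*p)[-1]).as_rotvec() for q,_,o in S]),[a0,a0])
            if best is None or r.cost<best[0]: best=(r.cost,sg,r.x)
    c,sg,p=best
    M=np.vstack([A(frames(q,sg,*p)) for q,_,_ in S]);y=np.concatenate([x for _,x,_ in S])
    L=np.linalg.lstsq(M,y,rcond=None)[0]
    return dict(sg=sg,a=p[0],b=p[1],L=L),c,M@L-y
if __name__=="__main__":
    np.set_printoptions(precision=2,suppress=True)
    m,c,r=fit();print(m,c);print(r)
E
python3 kin.py
```

```text
{'sg': [-1, -1, -1, -1, -1, -1, -1], 'a': np.float64(-3.141553111664174), 'b': np.float64(-1.5708325613320233), 'L': array([336.21, 559.09, 382.14, 349.89,  11.51,  16.2 ,   0.36])} 1.3334185899090164e-07
[-0.    0.   -0.   -0.   -0.   -0.   -0.   -0.    0.    0.    0.01  0.  ]
```

Emit:
{"name": "play_rows", "arguments": {
  "deltas": [0,0,-100,0,-0.7,0,1,0,0,-100,0,-0.7,0,1,0,0,-100,0,-0.7,0,1,0,0,-100,0,-0.7,0,1,0,0,-100,0,-0.7,0,1,0,0,-100,0,-0.7,0,0]
}}

```text
clock: 9.15
eef_pos: [528.7, 169.5, 250.4]
tool_rot: [3.033, 0.191, -0.225]
force: [-0.7, 0.5, -0.6]
width: 69.7
gripper_force: 0.0
```

```bash
python3 - <<'E'
from h import *
s=read_state();print(s["eef_pos"],s["tool_rot"],s["qpos"])
delta((435,78,110),toolR(-7.5))
E
```

```text
[528.73158292 169.46458854 250.43661776] [ 3.032645    0.19129685 -0.22526511] [-0.91853947  0.84257808  1.11432096  1.57698839 -0.65832523  1.41019653
 -1.47738781]
[-42.9, 93.0, 162.4] [0.0995, 0.1961, -0.0836] rows>= 4.0
```

Emit:
{"name": "play_rows", "arguments": {
  "deltas": [-11,23,40,0.025,0.05,-0.02,0,-43,93,100,0.1,0.196,-0.084,0,-43,93,162,0.1,0.196,-0.084,0,-43,93,162,0.1,0.196,-0.084,0,-43,93,162,0.1,0.196,-0.084,0,-43,93,162,0.1,0.196,-0.084,0]
}}

```text
clock: 9.9
eef_pos: [435.3, 80.5, 112.2]
tool_rot: [-3.14, -0.003, -0.127]
force: [-1.1, 0.3, -0.3]
width: -0.3
gripper_force: 0.0
```

```bash
python3 - <<'E'
from h import *
s=read_state();print(s["eef_pos"],s["tool_rot"],s["qpos"],s["width"])
a=get_image("side")[:,:,::-1]
p0=plane("top",(319.7,268),40);print(p0)
for n,im in(("side",a),):
    h=cv2.cvtColor(im,cv2.COLOR_BGR2HSV);m=cv2.inRange(h,(0,110,30),(18,255,255));k=np.zeros_like(m);k[225:275,265:335]=m[225:275,265:335]
    q=max(cv2.findContours(k,0,1)[0],key=cv2.contourArea);print(cv2.approxPolyDP(q,2,True)[:,0].tolist())
delta((435,78.6,14),toolR(-7.5))
E
```

```text
[435.27306263  80.46145365 112.15921821] [-3.13997907e+00 -2.56253019e-03 -1.26932269e-01] [-0.82436588  0.74326779  0.9118135   2.20649341 -1.00067682  0.6901106
 -0.88656058] -0.28992753297057516
[467.53437164  73.08644469  40.        ]
[[278, 243], [278, 263], [323, 263], [322, 260], [313, 261], [312, 247], [303, 247], [301, 242]]
[-0.7, 2.3, 98.3] [-0.0017, -0.0031, 0.0047] rows>= 2.0
```

Emit:
{"name": "play_rows", "arguments": {
  "deltas": [-1,2,50,0,-0.003,0.005,0,-1,2,85,0,-0.003,0.005,0,-1,2,98,0,-0.003,0.005,0,8,2,98,0,-0.003,0.005,0,16,2,98,0,-0.003,0.005,0,24,2,98,0,-0.003,0.005,0,30,2,98,0,-0.003,0.005,0,36,2,98,0,-0.003,0.005,0,40,2,98,0,-0.003,0.005,0]
}}

```text
clock: 11.08
eef_pos: [458.6, 76.2, 12.7]
tool_rot: [-3.136, 0.03, -0.129]
force: [-30.2, 2.5, 24.0]
width: -0.1
gripper_force: 15.6
```

Emit:
{"name": "play_rows", "arguments": {
  "deltas": [4,0,0,0,0,0,0,8,0,0,0,0,0,0,12,0,0,0,0,0,0,16,0,0,0,0,0,0,20,0,0,0,0,0,0,20,0,0,0,0,0,0]
}}

```text
clock: 11.82
eef_pos: [480.3, 73.9, 12.6]
tool_rot: [-3.136, 0.027, -0.129]
force: [-23.5, 3.5, 15.4]
width: 0.0
gripper_force: 12.2
```

Emit:
{"name": "play_rows", "arguments": {
  "deltas": [4,0,0,0,0,0,0,8,0,0,0,0,0,0,12,0,0,0,0,0,0,16,0,0,0,0,0,0,16,0,0,0,0,0,0]
}}

```text
clock: 12.45
eef_pos: [496.9, 71.6, 12.6]
tool_rot: [-3.136, 0.026, -0.129]
force: [-22.3, 3.0, 15.2]
width: 0.1
gripper_force: 11.6
```

```bash
python3 - <<'E'
from h import *
s=read_state();print(s["eef_pos"],s["tool_rot"],s["force"],s["qpos"])
b=get_image("top")[:,:,::-1];a=get_image("side")[:,:,::-1]
cv2.imwrite("pics/p4.png",cv2.convertScaleAbs(np.hstack([cv2.resize(a[160:300,240:400],(400,350)),cv2.resize(b[150:290,260:420],(400,350))]),alpha=1.4))
E
```

```text
[496.90882326  71.61529826  12.58308815] [-3.1364712   0.02569492 -0.12934872] [-22.3039224    3.03231021  15.21240832] [-0.51625541  0.86827879  0.5088161   2.0627028  -0.94751218  0.49156425
 -0.97440312]
```

View pics/p4.png

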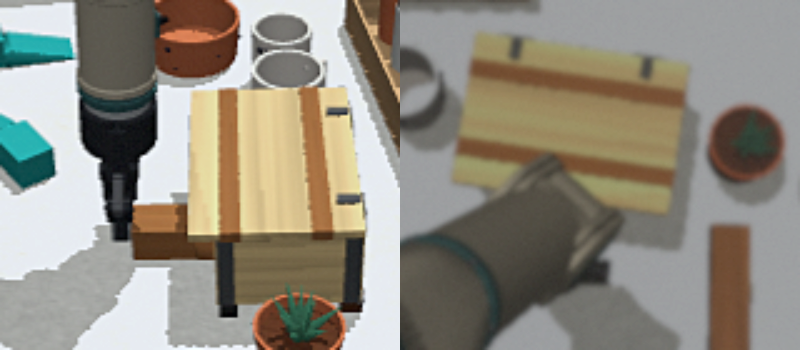

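The side picture shows the wedge being pushed straight in, its heel at (160,230) and about 10–25 mm of taper or step still showing. The gripper body is clear of the lid lip at (190,235).

Emit:
{"name": "play_rows", "arguments": {
  "deltas": [4,0,0,0,0,0,0,8,0,0,0,0,0,0,12,0,0,0,0,0,0,15,0,0,0,0,0,0,15,0,0,0,0,0,0]
}}

```text
clock: 13.18
eef_pos: [517.4, 68.3, 12.5]
tool_rot: [-3.139, 0.016, -0.13]
force: [-10.8, 1.3, 2.9]
width: 0.2
gripper_force: 5.9
```

Emit:
{"name": "play_rows", "arguments": {
  "deltas": [2,0,0,0,0,0,0,4,0,0,0,0,0,0,6,0,0,0,0,0,0,6,0,0,0,0,0,0]
}}

```text
clock: 13.68
eef_pos: [517.3, 68.4, 12.5]
tool_rot: [-3.137, 0.027, -0.13]
force: [-24.8, 2.6, 17.1]
width: -0.1
gripper_force: 12.3
```

Emit:
{"name": "play_rows", "arguments": {
  "deltas": [3,0,0,0,0,0,0,6,0,0,0,0,0,0,6,0,0,0,0,0,0]
}}

```text
clock: 14.05
eef_pos: [517.2, 68.6, 12.2]
tool_rot: [-3.135, 0.038, -0.129]
force: [-35.4, 3.4, 27.1]
width: -0.1
gripper_force: 18.2
```

Emit:
{"name": "play_rows", "arguments": {
  "deltas": [-10,0,0,0,0,0,0,-30,0,0,0,0,0,0,-70,0,-20,0,0,0,0,-90,0,-80,0,0,0,0,-90,0,-120,0,0,0,0,-90,0,-120,0,0,0,0]
}}

```text
clock: 14.8
eef_pos: [449.4, 77.0, 136.5]
tool_rot: [-3.139, -0.004, -0.131]
force: [0.9, 0.3, -0.5]
width: -0.1
gripper_force: 0.0
```

```bash
python3 - <<'E'
from h import *
s=read_state();print(s["eef_pos"],s["tool_rot"],s["force"],s["qpos"])
b=get_image("top")[:,:,::-1];a=get_image("side")[:,:,::-1]
cv2.imwrite("pics/p5.png",cv2.convertScaleAbs(np.hstack([cv2.resize(a[175:295,270:400],(400,369),interpolation=cv2.INTER_CUBIC),cv2.resize(b[150:270,275:405],(400,369),interpolation=cv2.INTER_CUBIC)]),alpha=1.4))
E
```

```text
[449.35840302  77.02530021 136.51264098] [-3.13874225 -0.00378411 -0.13137655] [ 0.90140681  0.28523986 -0.48665651] [-0.72720177  0.63144126  0.74938528  2.15333134 -0.75167215  0.63293169
 -1.14125767]
```

View pics/p5.png

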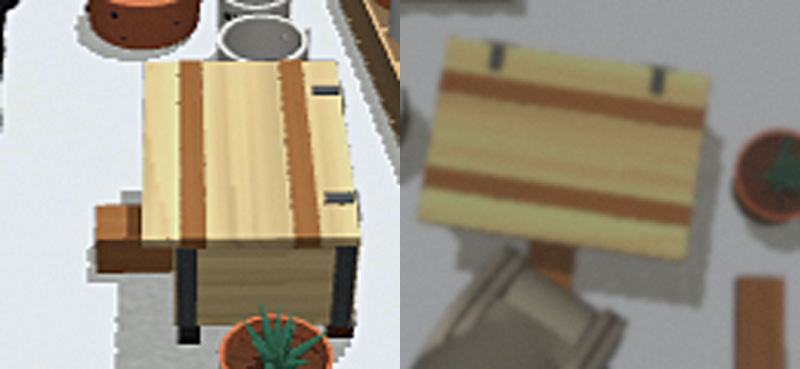

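The chest is now level and the wedge is home: in the side picture its heel at (135,240) is up against the front wall below the lip. Next I measure the level lid edge and look for a reachable posture for hooking the lip.

```bash
cat >>kin.py <<'E'
M,_,_=fit()
lo=np.array([-3.06,-.37,-1.25,.18,-1.1,.23,-2.94])+.02;hi=np.array([3.06,2.12,1.32,2.47,4.24,1.98,2.94])-.02
def ik(pos,R,q0,q3=None,w=0.0):
    def f(q):
        p,r=fk(q,M);e=np.r_[(p-pos)/100,(R.inv()*r).as_rotvec()]
        return np.r_[e,w*(q-q0)] if q3 is None else np.r_[e,q[2]-q3]
    r=least_squares(f,np.clip(q0,lo+1e-3,hi-1e-3),bounds=(lo,hi));return r.x,np.linalg.norm(f(r.x)[:6])
E
cat >f.py <<'E'
from h import *
from kin import *
np.set_printoptions(precision=2,suppress=True)
FL=((280.9,222.2),(317.1,195.5));FR=((368,234.5),(316.2,253))
for a,b in(FL,FR): print(plane("top",a,119),plane("side",b,119),*tri(a,b))
q=read_state()["qpos"]
for pos in((470,73,200),(540,65,160),(575,60,95)):
  for tilt in(0,15,35):
    for q3 in(-1.2,-.8,-.4,0,.4,.8,1.2):
      for q5 in(0,1.5,3.14):
        s=q.copy();s[2]=q3;s[4]=q5;s[0]=-q3/2
        x,e=ik(pos,toolR(-7.5,tilt),s,q3)
        if e<1e-3: print(pos,tilt,x);break
E
python3 f.py
```

```text
[580.16 174.92 119.  ] [588.1  172.87 119.  ] [584.53 175.18 116.73] 7.835351677448617
[550.14 -51.77 119.  ] [555.18 -53.03 119.  ] [552.86 -51.93 117.65] 4.9754468636432625
(470, 73, 200) 0 [ 0.54  0.7  -1.2   2.01  0.79  1.01 -2.75]
(470, 73, 200) 0 [ 0.34  0.53 -0.8   2.01  0.52  0.81 -2.47]
(470, 73, 200) 0 [ 0.07  0.45 -0.4   2.02  0.26  0.72 -2.19]
(470, 73, 200) 0 [-0.21  0.43  0.    2.03  0.    0.69 -1.91]
(470, 73, 200) 0 [-0.5   0.45  0.4   2.03 -0.27  0.7  -1.63]
(470, 73, 200) 0 [-0.75  0.54  0.8   2.04 -0.55  0.78 -1.32]
(470, 73, 200) 0 [-0.93  0.73  1.2   2.04 -0.85  0.98 -0.99]
(470, 73, 200) 15 [ 0.3   0.43 -0.8   2.23  0.93  0.56 -2.91]
(470, 73, 200) 15 [ 0.01  0.36 -0.4   2.24  0.68  0.42 -2.66]
(470, 73, 200) 15 [-0.29  0.34  0.    2.25  0.33  0.33 -2.3 ]
(470, 73, 200) 15 [-0.59  0.37  0.4   2.25 -0.16  0.31 -1.79]
(470, 73, 200) 15 [-0.87  0.45  0.8   2.26 -0.69  0.38 -1.23]
(540, 65, 160) 0 [ 0.52  0.87 -1.2   1.87  0.93  1.1  -2.76]
(540, 65, 160) 0 [ 0.33  0.69 -0.8   1.87  0.65  0.86 -2.5 ]
(540, 65, 160) 0 [ 0.09  0.6  -0.4   1.88  0.34  0.73 -2.2 ]
(540,
[... 1007 characters left out ...]
84 -0.8   1.82  0.8   0.84 -2.58]
(575, 60, 95) 0 [ 0.1   0.74 -0.4   1.83  0.44  0.66 -2.26]
(575, 60, 95) 0 [-0.15  0.71  0.    1.84  0.    0.6  -1.85]
(575, 60, 95) 0 [-0.4   0.75  0.4   1.85 -0.46  0.64 -1.43]
(575, 60, 95) 0 [-0.62  0.86  0.8   1.85 -0.85  0.81 -1.07]
(575, 60, 95) 35 [ 0.43  1.05 -1.2   2.36  2.02  1.25  2.52]
(575, 60, 95) 35 [ 0.23  0.84 -0.8   2.36  2.14  0.92  2.28]
(575, 60, 95) 35 [-0.02  0.73 -0.4   2.37  2.35  0.7   2.  ]
(575, 60, 95) 35 [-0.3   0.7   0.    2.38  2.67  0.56  1.62]
(575, 60, 95) 35 [-0.56  0.75  0.4   2.39  3.15  0.51  1.09]
(575, 60, 95) 35 [-0.8   0.88  0.8   2.39  3.67  0.62  0.51]
(575, 60, 95) 35 [-0.96  1.14  1.2   2.39  4.02  0.92  0.07]
```

```bash
cat >plan.py <<'E'
from h import *
from kin import *
import sys
np.set_printoptions(precision=2,suppress=True)
def T(tilt): return toolR(-7.5,tilt)*Ro.from_euler("z",180,degrees=True)
def rows(Q,q0):
    p0,r0=fk(q0,M);out=[]
    for q in Q:
        p,r=fk(q,M);d=r0.inv().apply(p-p0);w=(r0.inv()*r).as_rotvec();out+=[*np.round(d).astype(int).tolist(),*np.round(w,2).tolist(),0]
    return out
E
cat >g.py <<'E'
from plan import *
q=read_state()["qpos"]
for pos in((540,65,250),(520,68,300)):
  for q3 in(0.,.4,.8):
    s=q.copy();s[2]=q3;s[4]=2.8;s[5]=.6
    x,e=ik(pos,T(35),s,q3);print(pos,e,x)
s=q.copy();s[2]=.4;s[4]=2.8;s[5]=.6
g,e=ik((540,65,250),T(35),s,.4)
P=[q+(g-q)*t+np.array([0,0,0,-.3,0,.35,0])*np.sin(np.pi*t) for t in np.linspace(0,1,21)[1:]]
r0=fk(q,M)[1]
for x in P:
    p,r=fk(x,M);print(p,r.apply([0,0,1]),np.degrees((r0.inv()*r).magnitude()));r0=r
print(rows(P[:10],q))
E
python3 g.py
```

```text
(540, 65, 250) 8.377607480192755e-11 [-0.34  0.3  -0.    2.33  1.75  0.27 -0.58]
(540, 65, 250) 0.06907719206624761 [-0.68  0.34  0.39  2.39  2.32  0.25 -1.19]
(540, 65, 250) 0.07795663784188563 [-0.91  0.41  0.81  2.41  3.61  0.25 -2.42]
(520, 68, 300) 4.897645854319342e-15 [-0.37  0.17  0.    2.3   1.19  0.3  -0.02]
(520, 68, 300) 0.02180945406835286 [-0.72  0.19  0.4   2.3   1.03  0.25  0.13]
(520, 68, 300) 0.07806821380071687 [-1.03  0.24  0.79  2.25  0.37  0.25  0.79]
[443.94  67.62 144.04] [-0.04 -0.04 -1.  ] 8.994876102010814
[443.26  52.83 156.08] [-0.07 -0.1  -0.99] 8.878692696201076
[446.13  33.59 170.24] [-0.08 -0.18 -0.98] 8.776939490079165
[452.9   11.03 186.64] [-0.08 -0.26 -0.96] 8.699606657675258
[463.63 -13.43 205.29] [-0.06 -0.34 -0.94] 8.650474450510483
[478.14 -38.21 226.  ] [-0.03 -0.43 -0.9 ] 8.62811155609
[495.95 -61.72 248.34] [ 0.02 -0.51 -0.86] 8.62850014636908
[516.42 -82.41 271.62] [ 0.08 -0.58 -0.81] 8.64834329496423
[538.75 -98.88 294.84] [ 0.16 -0.63 -0.76] 8.687902594604918
[ 561.99 -109.95  316.77] [ 0.24 -0.67 -0.7 ] 8.752389834854425
[ 585.03 -114.7
[... 288 characters left out ...]
6493918437
[645.84 -39.86 347.34] [ 0.69 -0.45 -0.57] 10.095933484109437
[635.28 -11.44 328.77] [ 0.71 -0.36 -0.6 ] 10.443312661790516
[613.97  17.11 304.84] [ 0.71 -0.26 -0.65] 10.770321164729822
[581.76  43.39 277.56] [ 0.68 -0.17 -0.71] 11.047911174166453
[539.49  65.11 249.28] [ 0.62 -0.1  -0.78] 11.250573308621046
[-2, 10, -10, -0.05, -0.04, -0.15, 0, -1, 25, -22, -0.11, -0.07, -0.29, 0, 4, 43, -36, -0.17, -0.09, -0.42, 0, 14, 65, -53, -0.25, -0.12, -0.55, 0, 28, 88, -72, -0.34, -0.14, -0.67, 0, 45, 110, -92, -0.43, -0.15, -0.79, 0, 66, 131, -115, -0.53, -0.16, -0.9, 0, 89, 149, -138, -0.63, -0.16, -1.01, 0, 113, 162, -161, -0.73, -0.16, -1.13, 0, 138, 170, -183, -0.83, -0.16, -1.24, 0]
```

Emit:
{"name": "play_rows", "arguments": {
  "deltas": [-2,10,-10,-0.05,-0.04,-0.15,0,-1,25,-22,-0.11,-0.07,-0.29,0,4,43,-36,-0.17,-0.09,-0.42,0,14,65,-53,-0.25,-0.12,-0.55,0,28,88,-72,-0.34,-0.14,-0.67,0,45,110,-92,-0.43,-0.15,-0.79,0,66,131,-115,-0.53,-0.16,-0.9,0,89,149,-138,-0.63,-0.16,-1.01,0,113,162,-161,-0.73,-0.16,-1.13,0,138,170,-183,-0.83,-0.16,-1.24,0]
}}

```text
clock: 16.15
eef_pos: [562.2, -110.9, 315.7]
tool_rot: [2.557, 0.565, 1.012]
force: [-0.0, -0.1, 0.0]
width: 0.0
gripper_force: 0.0
```

```bash
cat >g.py <<'E'
from plan import *
st=read_state();q=st["qpos"];print(st["eef_pos"],fk(q,M)[0],q)
s=q.copy();s[2]=.2;s[4]=2.7;s[5]=.5;s[6]=-1.4
for q3 in(-.2,.1,.4):
  g,e=ik((545,64.5,170),T(35),s,q3);print(e,g)
  if e<1e-3:
    P=[q+(g-q)*t+np.array([0,0,0,-.15,0,.15,0])*np.sin(np.pi*t) for t in np.linspace(0,1,11)[1:]]
    r0=fk(q,M)[1]
    for x in P[1::2]:
        p,r=fk(x,M);print(p,r.apply([0,0,1]),np.degrees((r0.inv()*r).magnitude()));r0=r
    print(rows(P[:10],q))
E
python3 g.py
```

```text
[ 562.21 -110.9   315.65] [ 562.23 -110.89  315.66] [-0.98  0.67  1.08  1.98  0.31  0.6  -0.7 ]
3.109520644985791e-11 [-0.19  0.5  -0.2   2.4   2.27  0.48 -1.12]
[ 576.86 -137.73  306.75] [ 0.23 -0.73 -0.64] 18.327671964509886
[ 611.84 -142.55  298.61] [ 0.34 -0.74 -0.59] 17.838248793146008
[ 640.5  -109.41  270.33] [ 0.5  -0.63 -0.6 ] 19.622439946209123
[626.54 -33.39 219.74] [ 0.61 -0.39 -0.7 ] 23.07299331746191
[545.   64.5 170. ] [ 0.57 -0.07 -0.82] 26.0922225430045
[-6, 3, 15, -0.0, -0.05, -0.16, 0, -8, 14, 28, -0.03, -0.09, -0.31, 0, -4, 28, 37, -0.07, -0.11, -0.45, 0, 9, 41, 45, -0.14, -0.11, -0.6, 0, 30, 49, 49, -0.21, -0.08, -0.74, 0, 60, 46, 49, -0.3, -0.03, -0.89, 0, 97, 29, 43, -0.39, 0.05, -1.05, 0, 136, -4, 30, -0.48, 0.16, -1.2, 0, 171, -54, 9, -0.57, 0.29, -1.37, 0, 196, -116, -19, -0.66, 0.43, -1.53, 0]
4.547608613298248e-14 [-0.4   0.5   0.1   2.41  2.55  0.38 -1.41]
[ 587.87 -142.37  331.37] [ 0.27 -0.75 -0.6 ] 17.949621048319585
[ 635.38 -144.28  340.48] [ 0.42 -0.75 -0.51] 18.15167599593363
[ 670.89 -103.12  314.53] [ 0.6  -0.62 -0.51] 20.038437345487917
[649.74 
[... 527 characters left out ...]
 2.97  0.33 -1.85]
[ 599.04 -149.74  360.98] [ 0.32 -0.78 -0.53] 19.12922660191503
[ 661.8  -144.41  392.05] [ 0.51 -0.76 -0.39] 19.60210666645255
[705.72 -88.15 366.84] [ 0.71 -0.58 -0.39] 21.131100206707817
[675.21  -3.67 276.44] [ 0.76 -0.31 -0.57] 24.48240192289781
[545.   64.5 170. ] [ 0.57 -0.07 -0.82] 27.52900747886826
[-23, 26, 4, -0.07, -0.09, -0.13, 0, -36, 60, 3, -0.16, -0.16, -0.25, 0, -36, 97, -2, -0.27, -0.2, -0.37, 0, -20, 128, -8, -0.38, -0.21, -0.5, 0, 10, 146, -14, -0.5, -0.19, -0.64, 0, 53, 143, -18, -0.59, -0.12, -0.79, 0, 102, 115, -19, -0.66, -0.02, -0.96, 0, 148, 59, -18, -0.7, 0.12, -1.14, 0, 182, -21, -17, -0.69, 0.27, -1.33, 0, 196, -116, -19, -0.66, 0.43, -1.53, 0]
```

Emit:
{"name": "play_rows", "arguments": {
  "deltas": [-13,14,10,-0.03,-0.06,-0.14,0,-19,36,16,-0.09,-0.11,-0.28,0,-17,60,20,-0.16,-0.14,-0.41,0,-4,81,22,-0.25,-0.15,-0.55,0,20,94,22,-0.34,-0.13,-0.69,0,55,92,21,-0.43,-0.08,-0.84,0,96,70,17,-0.51,0.01,-1.0,0,139,27,10,-0.58,0.13,-1.17,0,139,27,10,-0.58,0.13,-1.17,0]
}}

```text
clock: 17.27
eef_pos: [652.3, -38.4, 256.2]
tool_rot: [3.038, 0.956, 2.353]
force: [0.0, -1.2, -0.8]
width: 0.3
gripper_force: 0.0
```

```bash
python3 g.py
```

```text
[652.31 -38.43 256.25] [652.33 -38.41 256.25] [-0.89  0.71  0.8   2.19  2.05  0.34 -1.53]
1.888308772669194e-13 [-0.19  0.5  -0.2   2.4   2.27  0.48 -1.12]
[691.62 -21.28 258.79] [ 0.7  -0.45 -0.55] 6.006023311886964
[708.72  -3.85 257.24] [ 0.74 -0.38 -0.56] 5.280769783499151
[690.49  14.7  237.96] [ 0.73 -0.3  -0.61] 6.936606040706459
[633.08  38.06 203.24] [ 0.67 -0.2  -0.71] 10.605755651900557
[545.   64.5 170. ] [ 0.57 -0.07 -0.82] 13.131734897461332
[-6, 20, 9, -0.04, -0.01, -0.04, 0, -11, 39, 15, -0.08, -0.02, -0.07, 0, -13, 53, 18, -0.12, -0.02, -0.09, 0, -10, 63, 18, -0.15, -0.01, -0.12, 0, 2, 66, 15, -0.18, 0.02, -0.16, 0, 21, 64, 8, -0.21, 0.06, -0.2, 0, 49, 56, -3, -0.25, 0.12, -0.25, 0, 82, 43, -21, -0.28, 0.19, -0.31, 0, 119, 25, -44, -0.32, 0.27, -0.38, 0, 156, 4, -72, -0.37, 0.36, -0.45, 0]
8.145561338987412e-12 [-0.4   0.5   0.1   2.41  2.55  0.38 -1.41]
[695.58 -16.54 272.26] [ 0.72 -0.44 -0.54] 7.050994368649912
[716.37   5.83 278.7 ] [ 0.77 -0.36 -0.53] 6.174930142624968
[700.15  26.39 259.51] [ 0.77 -0.28 -0.58] 7.160130731930383
[640.78  46.16 216.47] [ 0.7  -0.
[... 482 characters left out ...]
 0.4   2.41  2.97  0.33 -1.85]
[702.   -10.23 285.94] [ 0.75 -0.43 -0.51] 8.791859620381029
[727.2   20.59 300.01] [ 0.81 -0.33 -0.49] 7.661303631968519
[712.1  45.7 280. ] [ 0.81 -0.23 -0.54] 7.733862421525338
[649.27  60.48 228.3 ] [ 0.73 -0.14 -0.67] 11.133982809521699
[545.   64.5 170. ] [ 0.57 -0.07 -0.82] 14.082428198779203
[-18, 28, 2, -0.06, -0.03, -0.03, 0, -33, 55, 1, -0.13, -0.06, -0.06, 0, -42, 79, -2, -0.19, -0.08, -0.09, 0, -42, 96, -6, -0.24, -0.08, -0.12, 0, -31, 105, -12, -0.29, -0.06, -0.16, 0, -9, 104, -17, -0.33, -0.01, -0.21, 0, 23, 93, -25, -0.35, 0.06, -0.26, 0, 65, 72, -36, -0.36, 0.15, -0.32, 0, 110, 41, -51, -0.37, 0.25, -0.38, 0, 156, 4, -72, -0.37, 0.36, -0.45, 0]
```

Emit:
{"name": "play_rows", "arguments": {
  "deltas": [-12,23,5,-0.05,-0.02,-0.03,0,-22,46,8,-0.1,-0.04,-0.06,0,-26,76,6,-0.19,-0.04,-0.12,0,-16,82,2,-0.23,-0.02,-0.16,0,4,80,-4,-0.26,0.03,-0.2,0,34,71,-13,-0.29,0.09,-0.25,0,72,55,-27,-0.31,0.17,-0.31,0,114,32,-47,-0.34,0.26,-0.38,0,156,4,-72,-0.37,0.36,-0.45,0,156,4,-72,-0.37,0.36,-0.45,0]
}}

```text
clock: 18.52
eef_pos: [542.4, 63.5, 169.9]
tool_rot: [3.136, 0.603, 3.007]
force: [0.8, 0.0, 0.4]
width: -0.2
gripper_force: 0.0
```

```bash
cat >lid.py <<'E'
from plan import *
st=read_state();q=st["qpos"];print(st["eef_pos"],st["tool_rot"],T(35).as_euler("xyz"),q)
u=np.array([np.cos(np.radians(-7.5)),np.sin(np.radians(-7.5)),0]);Z=np.array([0,0,1.])
C0=np.array([568.7,61.6,109.])   # lower front lip corner, level
H=C0+164*u
def tip(phi,tilt,d=14,half=11,gap=0):
    t=np.radians(tilt);f=np.sin(t)*u-np.cos(t)*Z      # tool axis
    n=np.cos(t)*u+np.sin(t)*Z                          # finger's chest-side face normal
    if phi<np.pi/2-t: E=H+164*(-np.cos(phi)*u+np.sin(phi)*Z)+d*f
    else: E=H+(164-d)*(-np.cos(phi)*u+np.sin(phi)*Z)
    return E-(half+gap)*n
E
cat >g2.py <<'E'
from lid import *
s=q.copy()
print("pre");
for pos in (tip(0,35,gap=45)-[0,0,12],tip(0,35,gap=0)-[0,0,12]): 
    print(pos,*ik(pos,T(35),s,w=1e-3)); delta(pos,T(35))
for phi in np.arange(0,1.61,.2): 
    p=tip(phi,35);x,e=ik(p,T(35),s,w=1e-3);s=x;print(round(phi,1),p,e,x)
E
python3 g2.py
```

```text
[542.39  63.47 169.88] [3.14 0.6  3.01] [-3.14  0.61  3.01] [-0.51  0.51  0.26  2.41  2.76  0.34 -1.63]
pre
[531.18  66.54  53.41] [ 0.37  1.19 -1.23  2.45  2.06  1.44 -0.73] 0.026788171437719943
[75.5, 1.1, 89.4] [0.0029, -0.0082, -0.0034] rows>= 2.0
[567.73  61.73  79.22] [-0.4   0.75  0.14  2.4   2.84  0.58 -1.73] 9.418156465008017e-07
[30.5, 1.2, 89.1] [0.0029, -0.0082, -0.0034] rows>= 2.0
0.0 [567.73  61.73  91.22] 8.35439766365139e-07 [-0.41  0.72  0.15  2.4   2.84  0.55 -1.72]
0.2 [570.97  61.3  123.8 ] 3.645800500690429e-07 [-0.43  0.64  0.19  2.38  2.82  0.45 -1.68]
0.4 [580.56  60.04 155.09] 4.293672026440849e-07 [-0.46  0.57  0.24  2.34  2.81  0.33 -1.65]
0.6 [596.13  57.99 183.82] 1.0154866984312018e-05 [-0.4   0.51  0.17  2.28  2.53  0.25 -1.33]
0.8 [617.04  55.24 208.87] 1.0858884134294024e-05 [-0.24  0.47 -0.02  2.2   1.99  0.25 -0.75]
1.0 [642.01  51.95 228.91] 5.955562898424875e-06 [-0.17  0.45 -0.09  2.12  1.64  0.25 -0.36]
1.2 [668.47  48.46 242.5 ] 3.6608547090146036e-06 [-0.1   0.46 -0.16  2.05  1.39  0.28 -0.09]
1.4 [697.09  44.7  250.51] 1.945621490032085e-06 [-0.03  0.49 -0.24  1.97  1.25  0.32  0.09]
1.6 [726.71  40.8  252.63] 1.0760127641071686e-06 [ 0.02  0.53 -0.29  1.89  1.17  0.36  0.2 ]
```

```bash
cat >g3.py <<'E'
from lid import *
s=q.copy()
for tl in(32,35):
  for pos in((542,65,125),(536,66,115),(545,65,105),(552,64,90),(560,63,74),(566,62,74)):
    x,e=ik(pos,T(tl),q,w=1e-3);print(tl,pos,round(e,4),x)
print("lift")
s=q.copy()
for phi in np.arange(0,1.61,.2):
    tl=35+14*min(phi,1); p=tip(phi,tl);x,e=ik(p,T(tl),s,w=3e-3);s=x;print(round(phi,1),tl,p,round(e,4),x)
delta((542,65,120),T(35)); delta((552,64,90),T(35)); delta((567,62,76),T(35))
E
python3 g3.py
```

```text
[542.39  63.47 169.88] [3.14 0.6  3.01] [-3.14  0.61  3.01] [-0.51  0.51  0.26  2.41  2.76  0.34 -1.63]
32 (542, 65, 125) 0.0 [-0.45  0.6   0.19  2.41  2.8   0.39 -1.67]
32 (536, 66, 115) 0.0 [-0.44  0.63  0.17  2.43  2.8   0.43 -1.69]
32 (545, 65, 105) 0.0 [-0.42  0.66  0.16  2.41  2.82  0.45 -1.69]
32 (552, 64, 90) 0.0 [-0.41  0.7   0.14  2.4   2.83  0.48 -1.71]
32 (560, 63, 74) 0.0 [-0.39  0.74  0.13  2.38  2.84  0.5  -1.71]
32 (566, 62, 74) 0.0 [-0.38  0.74  0.13  2.37  2.84  0.49 -1.71]
35 (542, 65, 125) 0.0 [-0.46  0.63  0.18  2.45  2.8   0.5  -1.7 ]
35 (536, 66, 115) 0.0001 [ 0.17  0.76 -0.78  2.45  2.13  0.92 -0.96]
35 (545, 65, 105) 0.0 [-0.43  0.68  0.14  2.45  2.8   0.56 -1.71]
35 (552, 64, 90) 0.0 [-0.42  0.72  0.14  2.44  2.83  0.59 -1.73]
35 (560, 63, 74) 0.0 [-0.4   0.77  0.13  2.42  2.84  0.62 -1.74]
35 (566, 62, 74) 0.0 [-0.4   0.76  0.13  2.41  2.85  0.6  -1.74]
lift
0.0 35.0 [567.73  61.73  91.22] 0.0 [-0.41  0.72  0.15  2.4   2.84  0.55 -1.72]
0.2 37.8 [571.83  61.19 123.78] 0.0 [-0.44  0.66  0.18  2.42  2.81  0.55 -1.7 ]
0.4 40.6 [582.29  59.81 155.08] 0.0 [-0.47  0.61  0.21  2.41  2.79  0.54 -1.68]
0.6 43.400000000000006 [598.71  57.65 183.87] 0.0 [-0.49  0.57  0.24  2.39  2.78  0.53 -1.65]
0.8 46.2 [620.14  54.83 208.66] 0.0 [-0.5   0.54  0.27  2.36  2.77  0.52 -1.62]
1.0 49.0 [643.79  51.71 226.92] 0.0 [-0.49  0.54  0.28  2.33  2.78  0.53 -1.61]
1.2 49 [670.25  48.23 240.5 ] 0.0 [-0.48  0.53  0.31  2.25  2.78  0.45 -1.59]
1.4 49 [698.87  44.46 248.52] 0.0 [-0.46  0.54  0.32  2.18  2.79  0.38 -1.58]
1.6 49 [728.48  40.56 250.63] 0.0 [-0.43  0.56  0.31  2.11  2.8   0.33 -1.57]
[28.8, 1.2, 40.8] [0.0029, -0.0082, -0.0034] rows>= 1.0
[37.5, 1.4, 71.2] [0.0029, -0.0082, -0.0034] rows>= 2.0
[33.0, 1.4, 91.3] [0.0029, -0.0082, -0.0034] rows>= 2.0
```

```bash
python3 - <<'E'
from lid import *
for p,t in(((540,65,120),32),((552,64,92),32),((560,63,76),32),((568,62,76),34)): delta(p,T(t))
E
```

```text
[542.39  63.47 169.88] [3.14 0.6  3.01] [-3.14  0.61  3.01] [-0.51  0.51  0.26  2.41  2.76  0.34 -1.63]
[30.4, 1.0, 39.6] [0.003, 0.0441, -0.0034] rows>= 1.0
[36.4, 1.5, 69.5] [0.003, 0.0441, -0.0034] rows>= 2.0
[38.8, 1.4, 87.3] [0.003, 0.0441, -0.0034] rows>= 2.0
[32.1, 1.5, 91.8] [0.0029, 0.0092, -0.0034] rows>= 2.0
```

Emit:
{"name": "play_rows", "arguments": {
  "deltas": [15,0.5,20,0.003,0.044,-0.003,0,30,1,40,0.003,0.044,-0.003,0,33,1,55,0.003,0.044,-0.003,0,36,1.5,70,0.003,0.044,-0.003,0,38,1.5,80,0.003,0.044,-0.003,0,39,1.5,87,0.003,0.044,-0.003,0,32,1.5,92,0.003,0.009,-0.003,0,32,1.5,92,0.003,0.009,-0.003,0,32,1.5,92,0.003,0.009,-0.003,0]
}}

```text
clock: 19.65
eef_pos: [572.4, 63.2, 78.5]
tool_rot: [3.139, 0.6, 3.01]
force: [0.6, -0.4, 0.8]
width: 0.3
gripper_force: 0.0
```

```bash
python3 - <<'E'
from lid import *
print(st["force"])
for phi in(-.03,0.05,.15,.25,.35,.45): tl=35+14*max(phi,0); delta(tip(phi,tl),T(tl))
b=get_image("top")[:,:,::-1];a=get_image("side")[:,:,::-1]
cv2.imwrite("pics/p6.png",cv2.convertScaleAbs(np.hstack([cv2.resize(a[175:295,270:400],(400,369),interpolation=cv2.INTER_CUBIC),cv2.resize(b[150:270,275:405],(400,369),interpolation=cv2.INTER_CUBIC)]),alpha=1.4))
E
```

```text
[572.36  63.19  78.54] [3.14 0.6  3.01] [-3.14  0.61  3.01] [-0.39  0.75  0.13  2.38  2.83  0.55 -1.71]
[ 0.58 -0.35  0.79]
[-0.8, -2.0, -8.9] [0.0018, -0.0105, -0.0007] rows>= 1.0
[-8.5, -2.0, -19.5] [0.0017, -0.0227, -0.0008] rows>= 1.0
[-19.4, -2.0, -31.8] [0.0017, -0.0471, -0.0008] rows>= 1.0
[-31.5, -2.0, -42.9] [0.0017, -0.0716, -0.0008] rows>= 1.0
[-44.8, -1.9, -52.9] [0.0017, -0.096, -0.0008] rows>= 2.0
[-58.9, -1.9, -61.5] [0.0017, -0.1204, -0.0008] rows>= 2.0
```

View pics/p6.png

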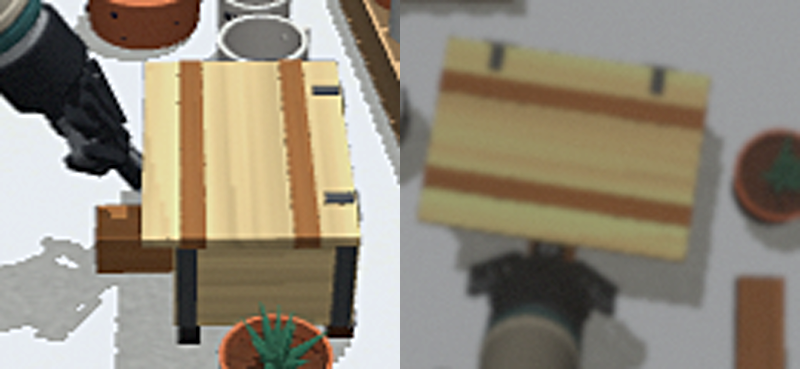

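The tip is under the lip at side (140,185) and touches nothing. Next I lift along the lid's arc.

Emit:
{"name": "play_rows", "arguments": {
  "deltas": [-1,-1,-9,0,-0.01,0,0,-5,-2,-14,0,-0.016,0,0,-8.5,-2,-19.5,0,-0.023,0,0,-14,-2,-26,0,-0.035,0,0,-19.5,-2,-32,0,-0.047,0,0,-25.5,-2,-37.5,0,-0.06,0,0,-31.5,-2,-43,0,-0.072,0,0,-38,-2,-48,0,-0.084,0,0,-45,-2,-53,0,-0.096,0,0,-52,-2,-57.5,0,-0.108,0,0]
}}

```text
clock: 21.0
eef_pos: [583.0, 59.5, 156.0]
tool_rot: [3.139, 0.71, 3.009]
force: [-3.1, 1.0, 0.2]
width: 0.0
gripper_force: 1.2
```

```bash
cat >g4.py <<'E'
from lid import *
import sys
print(st["force"],st["clock"])
for phi in np.arange(float(sys.argv[1]),float(sys.argv[2]),.05): tl=35+14*min(phi,1);print(round(phi,2),end=" "); delta(tip(phi,tl),T(tl))
E
python3 g4.py .45 .96
```

```text
[583.02  59.52 155.97] [3.14 0.71 3.01] [-3.14  0.61  3.01] [-0.46  0.61  0.2   2.41  2.79  0.54 -1.66]
[-3.13  0.99  0.21] 21.0
0.45 [-6.4, 0.2, -3.1] [0.0015, -0.0105, -0.0012] rows>= 1.0
0.5 [-14.2, 0.2, -6.1] [0.0015, -0.0227, -0.0012] rows>= 1.0
0.55 [-22.1, 0.2, -8.7] [0.0014, -0.0349, -0.0012] rows>= 1.0
0.6 [-30.2, 0.2, -10.8] [0.0014, -0.0471, -0.0013] rows>= 1.0
0.65 [-38.3, 0.3, -12.6] [0.0014, -0.0593, -0.0013] rows>= 1.0
0.7 [-46.6, 0.3, -14.0] [0.0014, -0.0716, -0.0013] rows>= 1.0
0.75 [-54.9, 0.3, -15.0] [0.0014, -0.0838, -0.0013] rows>= 1.0
0.8 [-62.7, 0.3, -15.6] [0.0014, -0.096, -0.0013] rows>= 2.0
0.85 [-70.2, 0.3, -15.7] [0.0014, -0.1082, -0.0013] rows>= 2.0
0.9 [-77.7, 0.3, -15.4] [0.0014, -0.1204, -0.0013] rows>= 2.0
0.95 [-85.2, 0.3, -14.8] [0.0014, -0.1327, -0.0013] rows>= 2.0
```

Emit:
{"name": "play_rows", "arguments": {
  "deltas": [-6.5,0,-3,0,-0.01,0,0,-14,0,-6,0,-0.023,0,0,-22,0,-8.5,0,-0.035,0,0,-30,0,-11,0,-0.047,0,0,-38.5,0,-12.5,0,-0.06,0,0,-46.5,0,-14,0,-0.072,0,0,-55,0,-15,0,-0.084,0,0,-63,0,-15.5,0,-0.096,0,0,-70,0,-15.7,0,-0.108,0,0,-78,0,-15.5,0,-0.12,0,0]
}}

```text
clock: 22.25
eef_pos: [631.5, 53.1, 217.9]
tool_rot: [3.139, 0.829, 3.009]
force: [-1.5, 0.3, -1.3]
width: -0.4
gripper_force: 0.5
```

```bash
python3 g4.py .9 1.45; python3 - <<'E'
from h import *
for n,(r0,r1,c0,c1) in(("top",(130,260,260,390)),("side",(120,270,280,400))):
    m=cv2.inRange(cv2.cvtColor(get_image(n),cv2.COLOR_RGB2HSV),(5,60,90 if n=="top" else 120),(35,255,255))[r0:r1,c0:c1]
    m=cv2.morphologyEx(m,cv2.MORPH_CLOSE,np.ones((5,5)));q=max(cv2.findContours(m,0,1)[0],key=cv2.contourArea);print(n,(cv2.approxPolyDP(q,4,True)[:,0]+[c0,r0]).tolist())
E
```

```text
[631.49  53.14 217.95] [3.14 0.83 3.01] [-3.14  0.61  3.01] [-0.48  0.54  0.26  2.34  2.77  0.52 -1.61]
[-1.5   0.34 -1.26] 22.25
0.9 [-0.3, 0.2, -0.3] [0.0015, -0.0015, -0.001] rows>= 1.0
0.95 [-7.7, 0.2, 1.2] [0.0015, -0.0137, -0.001] rows>= 1.0
1.0 [-15.0, 0.2, 3.1] [0.0014, -0.0259, -0.001] rows>= 1.0
1.05 [-22.2, 0.2, 5.2] [0.0014, -0.0259, -0.001] rows>= 1.0
1.1 [-29.3, 0.2, 7.6] [0.0014, -0.0259, -0.001] rows>= 1.0
1.15 [-36.2, 0.2, 10.4] [0.0014, -0.0259, -0.001] rows>= 1.0
1.2 [-43.0, 0.2, 13.6] [0.0014, -0.0259, -0.001] rows>= 1.0
1.25 [-49.7, 0.2, 17.1] [0.0014, -0.0259, -0.001] rows>= 1.0
1.3 [-56.1, 0.2, 20.9] [0.0014, -0.0259, -0.001] rows>= 1.0
1.35 [-62.4, 0.2, 25.0] [0.0014, -0.0259, -0.001] rows>= 2.0
1.4 [-68.4, 0.2, 29.5] [0.0014, -0.0259, -0.001] rows>= 2.0
top [[281, 184], [288, 189], [285, 213], [296, 214], [300, 190], [375, 200], [363, 192], [283, 180]]
side [[344, 154], [343, 198], [327, 199], [326, 253], [332, 253], [333, 237], [368, 237], [333, 237], [333, 230], [344, 230], [329, 228], [330, 221], [353, 222], [355, 200], [360, 201], [361, 222], [377, 239], [383, 236], [389, 251], [381, 196], [357, 169], [357, 175], [351, 175]]
```

Contact forces fit the lid riding on the finger. I keep following the arc.

Emit:
{"name": "play_rows", "arguments": {
  "deltas": [-7.5,0,1,0,-0.014,0,0,-15,0,3,0,-0.026,0,0,-22,0,5,0,-0.026,0,0,-29,0,7.5,0,-0.026,0,0,-36,0,10.5,0,-0.026,0,0,-43,0,13.5,0,-0.026,0,0,-49.5,0,17,0,-0.026,0,0,-56,0,21,0,-0.026,0,0,-62.5,0,25,0,-0.026,0,0,-68.5,0,29.5,0,-0.026,0,0]
}}

```text
clock: 23.6
eef_pos: [699.2, 44.2, 248.4]
tool_rot: [3.139, 0.855, 3.009]
force: [-0.2, -0.1, -0.7]
width: -0.4
gripper_force: 0.1
```

```bash
python3 g4.py 1.4 1.66
```

```text
[699.22  44.17 248.42] [3.14 0.85 3.01] [-3.14  0.61  3.01] [-0.45  0.54  0.3   2.18  2.78  0.39 -1.56]
[-0.17 -0.09 -0.72] 23.6
1.4 [0.2, 0.2, -0.4] [0.0014, -0.0003, -0.0011] rows>= 1.0
1.45 [-5.5, 0.2, 4.5] [0.0014, -0.0003, -0.0011] rows>= 1.0
1.5 [-10.9, 0.2, 9.7] [0.0014, -0.0003, -0.0011] rows>= 1.0
1.55 [-16.1, 0.2, 15.1] [0.0014, -0.0003, -0.0011] rows>= 1.0
1.6 [-21.0, 0.2, 20.8] [0.0014, -0.0003, -0.0011] rows>= 1.0
1.65 [-25.6, 0.2, 26.7] [0.0014, -0.0003, -0.0011] rows>= 1.0
```

Emit:
{"name": "play_rows", "arguments": {
  "deltas": [-2.5,0,2,0,0,0,0,-5.5,0,4.5,0,0,0,0,-8,0,7,0,0,0,0,-11,0,9.5,0,0,0,0,-13.5,0,12.5,0,0,0,0,-16,0,15,0,0,0,0,-18.5,0,18,0,0,0,0,-21,0,21,0,0,0,0,-21,0,21,0,0,0,0,-21,0,21,0,0,0,0]
}}

```text
clock: 24.85
eef_pos: [727.9, 40.4, 250.2]
tool_rot: [3.139, 0.854, 3.009]
force: [-0.4, 0.4, -0.2]
width: 0.2
gripper_force: 0.0
```

Emit:
{"name": "play_rows", "arguments": {
  "deltas": [0,0,-8,0,0,0,0,0,0,-20,0,0,0,0,0,0,-40,0,0,0,0,0,0,-70,0,0,0,0,20,0,-100,0,0,0,0,30,0,-130,0,0,0,0,30,0,-130,0,0,0,0,30,0,-130,0,0,0,0]
}}

```text
clock: 25.85
eef_pos: [611.6, 56.2, 314.0]
tool_rot: [3.137, 0.856, 3.009]
force: [0.4, -0.5, -0.1]
width: 0.0
gripper_force: 0.0
```

```bash
python3 - <<'E'
from h import *
print(read_state()["force"])
b=get_image("top")[:,:,::-1];a=get_image("side")[:,:,::-1]
cv2.imwrite("pics/p7.png",cv2.convertScaleAbs(np.hstack([cv2.resize(a[100:350,210:410],(400,500)),cv2.resize(b[120:320,200:420],(400,364))[:500] if 0 else cv2.copyMakeBorder(cv2.resize(b[120:320,200:420],(400,364)),0,136,0,0,cv2.BORDER_CONSTANT)]),alpha=1.4))
E
```

```text
[ 0.35368143 -0.52262449 -0.09601319]
```

View pics/p7.png

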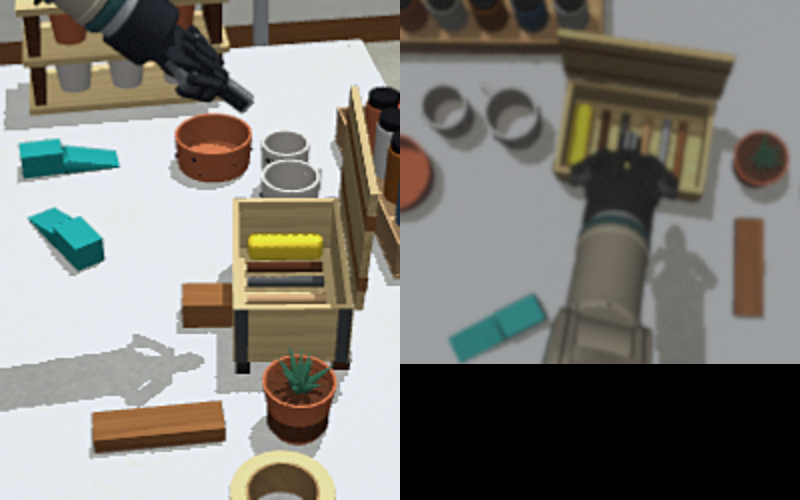

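The lid stands open on its stop (side (355,190)), the wedge is home at (207,305), the chest is level, and nothing else has moved.

```bash
python3 -c "
from cell import *
print(finish_job())"
```

```text
the job is handed in; nothing more can be done
None
```

I pushed the wedge fully home under the chest's front edge, the chest sits level, the lid rests open on its stop by itself, and the last picture shows nothing else moved; the job was handed in at about 26 s of the 64 s allowed.

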